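# Third hand at the lamp bench: bin the broken driver pod, press the good one onto the lamp

### The job

Lift the broken driver pod off the bed of the pressing jig and drop it into the cardboard reject carton. Then put the good large driver pod on the bed, its plain end square and centred against the square steel pad on the back of the lamp, and push until the pointer of the sprung lamp carriage stands midway between its two marker pins (12 mm in, about 9 N), never running the carriage to its end stop. Leave everything else where it is, and finish while still holding the pod there with that steady push, so that a colleague can drive the screws.

Things in the scene. Friction and masses are not known exactly. Their poses are not given: they have to be found in the camera images.
- jig: Fixed pressing jig, aluminium base 260 x 130 x 12 mm. Origin: centre of its underside; x is the pushing direction, towards the lamp and roughly away from the robot (yaw within 0.25 rad), z up. Bed: white flat block, x -110 to +12, y -28 to +28 mm, top 30 mm above the table, nothing beside it but the base. Fixed end post at x +114 to +130 mm, top 57 mm.
- carriage (a joint): Travel of the sprung lamp carriage along the jig's x, in m: 0 at rest, end stop at 0.024. It takes 3 N to start moving and 0.5 N more per mm (9 N at 0.012). A thin pointer rod on its -y side moves past two upright marker pins on the jig (at jig x +55 and +69 mm, y -59 mm, tops at 64 mm): 5 mm short of the first at rest, midway between them at 0.012.
- pad_face (a point): Centre of the flat face of the square steel pad (56 x 56 mm) on the back of the lamp; the face looks along the jig's -x. At rest it is at jig x +20 mm, y 0, 55 mm above the table; it moves with the carriage; axes as the jig's. Behind it is the lamp, a grey finned drum of 86 mm diameter along x, top 111 mm above the table.
- pod: Good driver pod: aluminium box 90 (x) x 50 (y) x 50 (z) mm with 2 mm ribs on top, 0.25 to 0.5 kg, loose on the rubber mat. Origin: centre of its underside; z up. The +x end is plain and goes against the pad; on the -x end is a brass cable gland, 22 mm diameter, 18 mm long, 25 mm up. It stands upright, plain end away from the robot, yaw within 0.6 rad.
- pod_front (a point): Centre of the pod's plain end: 45 mm along the pod's x from its origin and 25 mm above its underside.
- reject: Broken driver pod, loose on the jig's bed at the start: aluminium box 90 x 50 x 50 mm, up to 0.45 kg, no gland, and its upper rear corner is broken away (the 26 mm nearest its -x end are only 30 mm high; full height from x -19 to +45 mm). Origin: centre of its underside; x roughly along the jig's x.
- carton: Fixed open cardboard reject carton, 220 (x) x 200 (y) x 100 (z) mm outside, walls 5 mm, to the left or right of the jig. Origin: centre of its underside.
- mat: Fixed flat black rubber mat 210 (x) x 250 (y) x 4 mm on the other side of the jig; the good pod and the small pod stand on it. Origin: centre of its underside.
- small_pod: Bystander: a pod of a smaller model, aluminium, 60 x 40 x 36 mm with a thin gland 16 mm diameter, 14 mm long on its -x end, on the mat beside the good pod. Origin: centre of its underside.
- screwdriver: Bystander: screwdriver lying across, on the table between robot and jig. Origin: on its axis, underside.
- tape: Bystander: roll of tape lying flat, 80 mm diameter, 24 mm high, beside the far end of the jig. Origin: centre of its underside.
- screw_cup: Bystander: grey cup of screws, 64 mm diameter, 40 mm high, on the table beside the far end of the jig. Origin: centre of its underside.
There are look-alikes about, which are no part of the job. What is shaped like the pod but red is not meant.

How it is judged:
On the way:
1. the broken pod lies in the reject carton, let go (x of reject in the frame of carton between -0.105 and 0.105 m and y of reject in the frame of carton between -0.095 and 0.095 m and z of reject in the frame of carton below 0.08 m and contact force between the fingers and reject below 0.1 N), for 0.3 s.
At the end, for the whole second after the job is handed in: Broken pod in the carton, let go. Good pod upright, its plain end square (5 degrees) and centred (9 mm) on the lamp's pad, held by the fingers and pressing with 5 to 13 N, the carriage still at 7 to 17 mm (pointer between the pins), through the last second (all of step 1 and value of joint carriage between 0.007 and 0.017 m and velocity of joint carriage between -0.01 and 0.01 m/s and contact force between pod and carriage between 5 and 13 N and contact force between the fingers and pod above 1 N and distance between pod_front and pad_face below 0.009 m and angle between the x axis of pod and the x axis of pad_face, either way round below 0.09 rad and angle between pod's own z axis and vertical below 0.09 rad and linear speed of pod below 0.01 m/s); the arm keeps its last pose, push and grip.
It fails at once if the carriage is run to its end stop (beyond 22.5 mm) (value of joint carriage above 0.0225 m).
It fails at once if a bystander is moved by more than 30 mm (distance of any of small_pod, screwdriver, tape, screw_cup from where it was at the start of the episode above 0.03 m).
It also fails if it takes over 72 s, if anything falls off the work surface, if the arm or the gripper's body presses on something with over 40 N, if the wrist force passes 120 N, or if a joint passes its speed limit or range.

### The arm

A 6-joint arm with a two-finger parallel gripper is mounted at the origin on the work surface. World frame = base frame: x ahead of the robot, y to its left, z up, the work surface at z = 0. Lengths are in m, angles in rad, forces in N, time in s.
With the tool pointing down it reaches from about 0.35 to 0.775 m from the base axis. Payload 5.5 kg.
Tool frame: the origin (TCP) lies at the very end of the fingers, on their centre line; the grasp point (between the pads) lies 19 mm behind it; z points along the fingers, y is the line along which they close (so a half turn about z gives the same grasp; the last joint's range is limited). The gripper opens to 85 mm and grips with 20 to 120 N. Pads are 22 mm wide; open, the fingers measure 114 mm over their backs; the gripper's body (76 mm by 85 mm) begins 54 mm behind the grasp point. The pads swing forward as they close: fully open they stand 13 mm farther back than shut.
Start: joints at [-1.416, 0.313, 0.046, 1.304, 0, 1.431], TCP at [0.167, -0.55, 0.231] pointing down, gripper open.
Joint ranges: [-2.76, 2.76], [-0.86, 1.69], [-1.03, 1.26], [-2.2, 2.34], [-1.47, 1.5], [-3.14, 3.14]. Speed limits (rad/s): [2.57, 2.57, 3.14, 3.14, 3.14, 3.14].

### API

Orientations are given as a unit quaternion [w, x, y, z].
In Python, from workcell import * gives the robot as it stands.
- The arm moves only by the tool play_rows, never from a script. Its argument "series" is a list of rows, each an object of numbers: "gripper": the closure, from -1 (fully open) to 1 (shut); "x", "y", "z": the shift along the tool's x, y, z as a fraction of full scale; "wx", "wy", "wz": the turn, a rotation vector about the tool's x, y, z as a fraction of full scale. A call has 1 to 10 rows; each row shifts and turns the commanded pose from where the row before left it, along the tool's axes as they then stand; what a row does not reach is not made up. Full scale, the value 1, is 75 cm for a shift and 45 degrees for a turn. A row lasts 1/12 s, in which the tool goes at most 41.7 mm and 7.16 degrees, less where a joint would pass 70% of its speed; a pose out of reach is approached as far as the arm can. A call with a number of a shift or a turn outside -1 to 1 is refused whole. A call with a gripper value outside its range is refused whole. The fingers move at their own pace and stop on an object; "newtons" is the grip in N (left out, the last holds). Time passes only in rows, so rows that do not move let the fingers close. It gives the time, the measured TCP pose, the force, the opening and the grip force at its end, in the units of the state.
- read_state(): the state, without advancing time (a new reading comes with each control period).
- camera(name): name is "scene" or "top" or "wrist"; returns a dict with "image" (400x640x3 uint8, red, green, blue), "intrinsics" (3x3 intrinsics, pixels), "rvec" (rotation vector, rad) and "tvec" (3), from world to camera coordinates, as OpenCV has them; the wrist camera has in their place "mount" (4x4, takes a point from camera to tool coordinates, whose origin is the TCP and whose axes are the flange's). Camera axes: x right, y down, z forward; pixel columns grow to the right and rows downward; lengths in m; the calibration is good to about 2 mm. A picture is of the moment at which its call begins: read the wrist's pose just before it. There is no depth.
- job_done(): hands the job in; it is judged then, once.
The state is a dict: "t": time; "qpos": joint angles; "qd": joint speeds; "joint_efforts": joint torques, N m; "ee_pos": TCP position; "eef_rot": TCP orientation; "contact_force": force on the tool from outside, world axes, zero at the start; "torque": the same for the moment, N m; "grip_width": finger opening in m; "grip_force": force on a finger pad.
Only numpy, scipy, OpenCV 4.12 (cv2) and the standard library are available. Lean on these libraries where they do the work, as an engineer would, in place of code of your own. Each camera call takes 0.05 s, during which the arm holds its last target. There are 200 camera calls.

## Working session

There is one attempt and no reset: what is moved stays moved. The work goes in short steps, Python scripts to look and compute and a tool call to move; the robot and the scene stay as the last step left them, time stands still between calls to the robot, and variables do not carry over. Pictures are saved under pics/ and viewed, at most 10 in all, crops included, and the job is handed in when it is done.

Besides the shell and the picture viewer there is one more tool, called after "Call:" in YAML: its name, and indented under it one key for each argument. play_rows: Moves the arm, as the interface text tells. Its arguments: {"type":"object","properties":{"series":{"type":"array"},"newtons":{"type":"number"}},"required":["series"]}

```bash
mkdir -p pics; ls; python3 - <<'E'
from workcell import *
import cv2,numpy as np
s=read_state();print({k:np.round(v,3).tolist() for k,v in s.items()})
for n in("top","scene"):
    c=camera(n);cv2.imwrite(f"pics/{n}0.png",c["image"][:,:,::-1]);print(n,c["intrinsics"],c["rvec"],c["tvec"])
    np.savez(f"{n}0.npz",**c)
E
```

```text
pics
{'t': 0.0, 'qpos': [-1.416, 0.314, 0.045, 1.304, -0.0, 1.431], 'qd': [0.001, -0.0, 0.0, -0.002, 0.0, -0.0], 'joint_efforts': [-0.0, -48.063, 29.853, 0.019, -0.0, -0.0], 'ee_pos': [0.167, -0.55, 0.23], 'eef_rot': [-0.001, 0.989, 0.147, -0.0], 'contact_force': [0.117, 0.04, 0.116], 'torque': [0.019, 0.024, -0.003], 'grip_force': 0.0, 'grip_width': 0.086}
top [[428.15845281   0.         321.80036785]
 [  0.         428.15845281 199.21786142]
 [  0.           0.           1.        ]] [ 2.20397208 -2.1504127   0.01902308] [0.01164293 0.48820105 0.94048721]
scene [[419.51010518   0.         314.06284525]
 [  0.         419.51010518 194.84113335]
 [  0.           0.           1.        ]] [ 0.7555776   2.6762036  -0.95328855] [ 0.41915209 -0.15579007  1.12974434]
```

View pics/top0.png

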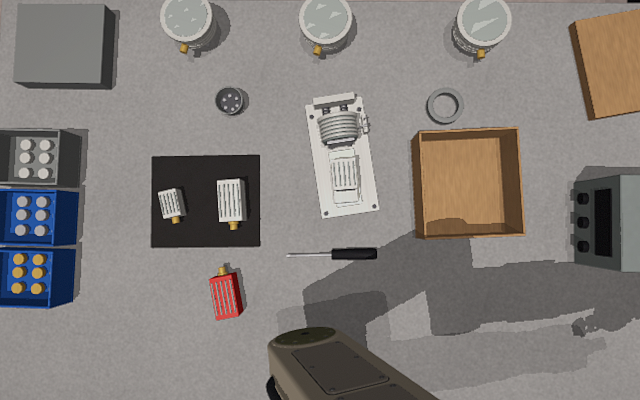

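View pics/scene0.png

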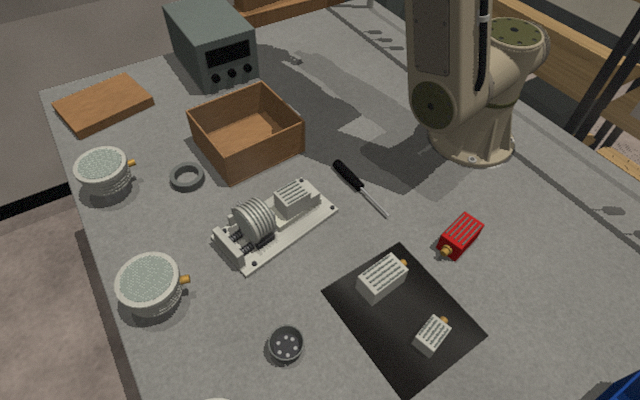

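The top view shows the mat at (205,200), the jig at (343,155) and the carton at (468,183). There are three pod-like objects: large grey with gland (231,202), small grey (172,205) and red (226,297). The large grey one on the mat fits the description. The red one is excluded, and the other is the smaller model. I'll confirm with an enlarged crop.

```bash
cat > h.py <<'E'
import cv2,numpy as np
from scipy.spatial.transform import Rotation as R
def cast(c,px,z):
    px=np.atleast_2d(np.array(px,float))
    Rm=R.from_rotvec(np.ravel(c["rvec"])).as_matrix();t=np.ravel(c["tvec"])
    o=-Rm.T@t
    d=np.c_[px,np.ones(len(px))]@np.linalg.inv(c["intrinsics"]).T@Rm
    return o+d*((z-o[2])/d[:,2])[:,None]
def wcast(c,s,px,z):
    q=s["eef_rot"];T=np.eye(4);T[:3,:3]=R.from_quat([q[1],q[2],q[3],q[0]]).as_matrix();T[:3,3]=s["ee_pos"]
    T=T@c["mount"]
    px=np.atleast_2d(np.array(px,float));o=T[:3,3]
    d=np.c_[px,np.ones(len(px))]@np.linalg.inv(c["intrinsics"]).T@T[:3,:3].T
    return o+d*((z-o[2])/d[:,2])[:,None]
E
python3 - <<'E'
from h import *
c=dict(np.load("top0.npz"));im=np.ascontiguousarray(c["image"][:,:,::-1])
cv2.imwrite("pics/crop1.png",cv2.resize(im[85:255,145:395],None,fx=3.2,fy=3.2,interpolation=cv2.INTER_CUBIC)[:600,:800])
hsv=cv2.cvtColor(im,cv2.COLOR_BGR2HSV);v=hsv[:,:,2]
m=((v>175)&(hsv[:,:,1]<40)).astype(np.uint8)*255
m[:80]=0;m[250:]=0;m[:,:140]=0;m[:,400:]=0
m=cv2.morphologyEx(m,cv2.MORPH_CLOSE,np.ones((5,5)))
for k in cv2.findContours(m,0,2)[0]:
    if cv2.contourArea(k)>100:
        r=cv2.minAreaRect(k);b=cv2.boxPoints(r);print(r);print(b.round(1).tolist())
        for z in(0.012,.042,0.056):print(z,cast(c,b,z)[:,:2].round(4).tolist(),cast(c,r[0],z).round(4))
print(cast(c,[(413,135),(517,129),(523,235),(418,239)],.1).round(3))
E
```

```text
((168.69223022460938, 203.28431701660156), (26.511220932006836, 16.951885223388672), 77.7352294921875)
[[157.60000610351562, 192.10000610351562], [174.1999969482422, 188.5], [179.8000030517578, 214.39999389648438], [163.1999969482422, 218.0]]
0.012 [[0.4951, 0.3957], [0.5041, 0.3581], [0.4459, 0.3427], [0.4369, 0.3801]] [[0.4705 0.3691 0.012 ]]
0.042 [[0.4933, 0.3829], [0.502, 0.3465], [0.4457, 0.3316], [0.4369, 0.3678]] [[0.4694 0.3572 0.042 ]]
0.056 [[0.4924, 0.3769], [0.501, 0.3411], [0.4456, 0.3264], [0.4369, 0.3621]] [[0.469  0.3516 0.056 ]]
((228.79183959960938, 200.16928100585938), (41.23204803466797, 22.3938045501709), 86.42366790771484)
[[216.3000030517578, 180.3000030517578], [238.6999969482422, 178.89999389648438], [241.3000030517578, 220.0], [218.89999389648438, 221.39999389648438]]
0.012 [[0.5249, 0.2627], [0.5292, 0.212], [0.4369, 0.2029], [0.4325, 0.2533]] [[0.4807 0.2327 0.012 ]]
0.042 [[0.5222, 0.2541], [0.5263, 0.205], [0.4369, 0.1962], [0.4326, 0.245]] [[0.4794 0.225  0.042 ]]
0.056 [[0.5209, 0.2501], [0.525, 0.2017], [0.4369, 0.193], [0.4327, 0.2411]] [[0.4788 0.2214 0.056 ]]
((341.33740234375, 154.24937438964844), (120.65021514892578, 58.24834442138672), 81.46923065185547)
[[303.6000061035156, 98.9000015258789], [361.20001220703125, 90.30000305175781], [379.1000061035156, 209.60000610351562], [321.5, 218.1999969482422]]
0.012 [[0.714, 0.0707], [0.7357, -0.0588], [0.4678, -0.1039], [0.4455, 0.0233]] [[ 0.5897 -0.0175  0.012 ]]
0.042 [[0.7053, 0.0681], [0.7263, -0.0573], [0.4669, -0.101], [0.4452, 0.0222]] [[ 0.5849 -0.0173  0.042 ]]
0.056 [[0.7012, 0.0669], [0.722, -0.0566], [0.4664, -0.0996], [0.4451, 0.0217]] [[ 0.5827 -0.0172  0.056 ]]
[[ 0.618 -0.161  0.1  ]
 [ 0.634 -0.368  0.1  ]
 [ 0.422 -0.38   0.1  ]
 [ 0.408 -0.174  0.1  ]]
```

View pics/crop1.png

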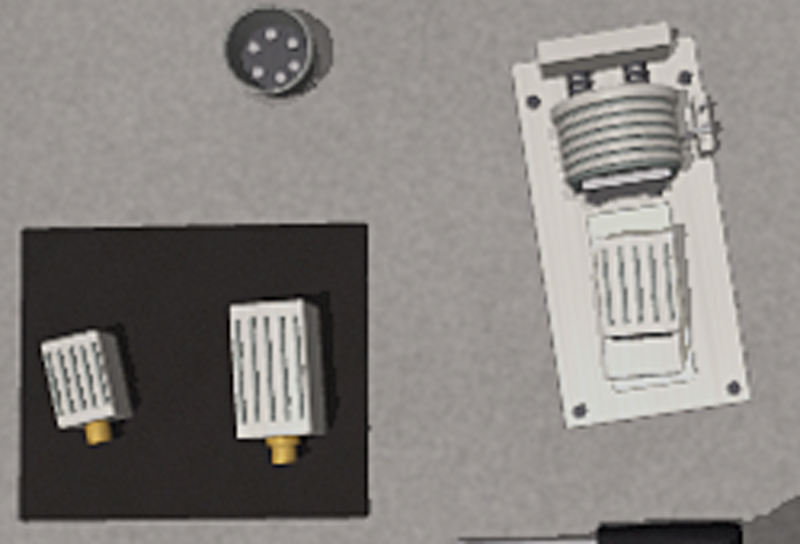

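The crop confirms it: the large grey pod is at crop (272,370), with its gland towards the robot (283,450). The reject is on the bed at crop (640,300), with its lower broken rear at (645,357). Next I'll get poses from the corner pixels.

```bash
python3 - <<'E'
from h import *
c=dict(np.load("top0.npz"))
def P(l,z): return cast(c,np.array(l)/3.2+[145,85],z)[:,:2]
def info(n,p): # TL TR BR BL
    f=(p[0]+p[1])/2;b=(p[2]+p[3])/2;d=f-b;print(n,p.round(3).tolist(),"c",p.mean(0).round(4),"yaw",np.arctan2(d[1],d[0]).round(4),"L",np.linalg.norm(d).round(4),"W",np.linalg.norm(p[0]-p[1]).round(4))
info("jig",P([(515,68),(692,40),(748,400),(568,428)],.012))
info("bed",P([(585,212),(668,203),(696,385),(612,392)],.03))
info("rej",P([(596,243),(677,233),(685,333),(605,338)],.081))
info("pod",P([(229,306),(304,298),(312,437),(238,437)],.055))
info("small",P([(41,343),(99,331),(115,418),(60,429)],.04))
print(cast(c,[(349,254),(376,254),(290,255)],.01).round(3))
E
```

```text
jig [[0.697, 0.065], [0.719, -0.059], [0.467, -0.103], [0.444, 0.021]] c [ 0.5819 -0.0191] yaw 0.1721 L 0.2564 W 0.1261
bed [[0.593, 0.013], [0.6, -0.044], [0.476, -0.066], [0.47, -0.009]] c [ 0.5346 -0.0267] yaw 0.1726 L 0.1258 W 0.0573
rej [[0.564, 0.004], [0.572, -0.049], [0.507, -0.055], [0.503, -0.004]] c [ 0.5364 -0.026 ] yaw 0.109 L 0.0636 W 0.0529
pod [[0.52, 0.25], [0.527, 0.199], [0.434, 0.19], [0.432, 0.24]] c [0.4783 0.2199] yaw 0.1003 L 0.0909 W 0.051
small [[0.493, 0.383], [0.502, 0.343], [0.443, 0.33], [0.435, 0.367]] c [0.4684 0.3559] yaw 0.2458 L 0.0607 W 0.041
[[ 0.368 -0.04   0.01 ]
 [ 0.37  -0.099  0.01 ]
 [ 0.362  0.091  0.01 ]]
```

Call:
play_rows:
  series:
    - {"x": 0.0417, "y": -0.0329, "gripper": -1}
    - {"x": 0.0417, "y": -0.0329, "gripper": -1}
    - {"x": 0.0417, "y": -0.0329, "gripper": -1}
    - {"x": 0.0417, "y": -0.0329, "gripper": -1}
    - {"x": 0.0417, "y": -0.0329, "gripper": -1}
    - {"x": 0.0417, "y": -0.0329, "gripper": -1}
    - {"x": 0.0417, "y": -0.0329, "gripper": -1}
    - {"x": 0.0417, "y": -0.0329, "gripper": -1}
    - {"x": 0.0417, "y": -0.0329, "gripper": -1}
    - {"x": 0.0417, "y": -0.0329, "gripper": -1}

```text
invalid input
```

Call:
play_rows:
  series:
    - {"x": 0.0417, "y": -0.0329, "gripper": -1}
    - {"x": 0.0417, "y": -0.0329, "gripper": -1}
    - {"x": 0.0417, "y": -0.0329, "gripper": -1}
    - {"x": 0.0417, "y": -0.0329, "gripper": -1}
    - {"x": 0.0417, "y": -0.0329, "gripper": -1}
    - {"x": 0.0417, "y": -0.0329, "gripper": -1}
    - {"wz": 0.118, "gripper": -1}
    - {"wz": 0.118, "gripper": -1}
    - {"gripper": -1}
    - {"gripper": -1}

```text
invalid input
```

```bash
cat >> h.py <<'E'
def delta(s,p,yaw):
    "tool-axis shift fractions to world p (translate first), then wz fraction to tool-x yaw"
    q=s["eef_rot"];M=R.from_quat([q[1],q[2],q[3],q[0]]).as_matrix()
    d=M.T@(np.array(p)-s["ee_pos"])
    y=np.arctan2(M[1,0],M[0,0]);tilt=np.degrees(np.arccos(-M[2,2]))
    print("pos",np.round(s["ee_pos"],4),"yaw",y.round(4),"tilt",tilt.round(2),"dist",np.linalg.norm(d).round(4),"frac xyz",(d/.75).round(4),"wz",(-np.degrees(yaw-y)/45).round(4))
E
python3 - <<'E'
from workcell import *
from h import *
s=read_state();c=camera("wrist");cv2.imwrite("pics/w1.png",c["image"][:,:,::-1]);np.savez("w1.npz",**c);np.savez("s1.npz",**s)
print(s["t"]);delta(s,[.53,-.027,.046],.11);print(c["mount"],c["intrinsics"])
E
```

```text
0.1
pos [ 0.167  -0.5498  0.2305] yaw 0.2948 tilt 0.09 dist 0.6626 frac xyz [ 0.6656 -0.5259  0.247 ] wz 0.2353
[[-9.45769429e-05 -9.56139069e-01 -2.92913078e-01  7.47766839e-02]
 [ 9.99999227e-01 -4.53585889e-04  1.15773021e-03  3.87373111e-04]
 [-1.23981233e-03 -2.92912742e-01  9.56138373e-01 -1.41704144e-01]
 [ 0.00000000e+00  0.00000000e+00  0.00000000e+00  1.00000000e+00]] [[283.10898159   0.         323.14591675]
 [  0.         283.10898159 198.9162122 ]
 [  0.           0.           1.        ]]
```

View pics/w1.png

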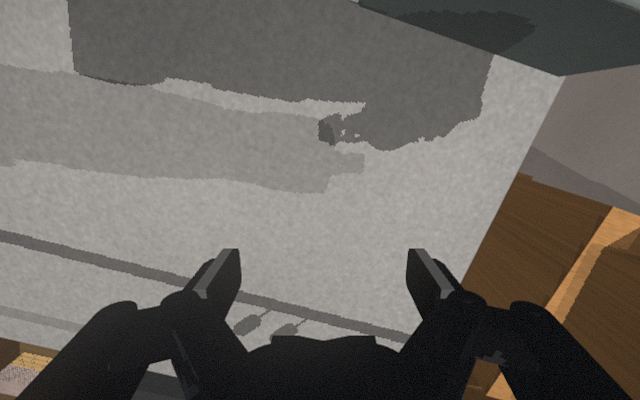

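The move was refused, so the arm is still at the start and this view shows only table. I'll try again with every key in each row.

Call:
play_rows:
  series:
    - {"x": 0.0417, "y": -0.0329, "z": 0, "wx": 0, "wy": 0, "wz": 0, "gripper": -1}
    - {"x": 0.0417, "y": -0.0329, "z": 0, "wx": 0, "wy": 0, "wz": 0, "gripper": -1}
    - {"x": 0.0417, "y": -0.0329, "z": 0, "wx": 0, "wy": 0, "wz": 0, "gripper": -1}
    - {"x": 0.0417, "y": -0.0329, "z": 0, "wx": 0, "wy": 0, "wz": 0, "gripper": -1}
    - {"x": 0.0417, "y": -0.0329, "z": 0, "wx": 0, "wy": 0, "wz": 0, "gripper": -1}
    - {"x": 0.0417, "y": -0.0329, "z": 0, "wx": 0, "wy": 0, "wz": 0, "gripper": -1}
    - {"x": 0.0417, "y": -0.0329, "z": 0, "wx": 0, "wy": 0, "wz": 0, "gripper": -1}
    - {"x": 0.0417, "y": -0.0329, "z": 0, "wx": 0, "wy": 0, "wz": 0, "gripper": -1}

```text
t: 0.82
ee_pos: [0.3496, -0.2868, 0.2312]
eef_rot: [0.0, 0.989, 0.147, -0.0]
contact_force: [0.5, -0.5, 0.6]
grip_width: 0.0853
grip_force: 0.0
```

Call:
play_rows:
  series:
    - {"x": 0.0417, "y": -0.0329, "z": 0, "wx": 0, "wy": 0, "wz": 0, "gripper": -1}
    - {"x": 0.0417, "y": -0.0329, "z": 0, "wx": 0, "wy": 0, "wz": 0, "gripper": -1}
    - {"x": 0.0417, "y": -0.0329, "z": 0, "wx": 0, "wy": 0, "wz": 0, "gripper": -1}
    - {"x": 0.0417, "y": -0.0329, "z": 0, "wx": 0, "wy": 0, "wz": 0, "gripper": -1}
    - {"x": 0.0417, "y": -0.0329, "z": 0, "wx": 0, "wy": 0, "wz": 0, "gripper": -1}
    - {"x": 0.0417, "y": -0.0329, "z": 0, "wx": 0, "wy": 0, "wz": 0, "gripper": -1}
    - {"x": 0.0417, "y": -0.0329, "z": 0, "wx": 0, "wy": 0, "wz": 0.118, "gripper": -1}
    - {"x": 0.0417, "y": -0.0329, "z": 0, "wx": 0, "wy": 0, "wz": 0.118, "gripper": -1}
    - {"x": 0, "y": 0, "z": 0, "wx": 0, "wy": 0, "wz": 0, "gripper": -1}
    - {"x": 0, "y": 0, "z": 0, "wx": 0, "wy": 0, "wz": 0, "gripper": -1}

```text
t: 1.65
ee_pos: [0.5347, -0.0274, 0.2305]
eef_rot: [-0.0, 0.998, 0.057, -0.001]
contact_force: [-0.2, -0.1, 0.2]
grip_width: 0.0857
grip_force: 0.0
```

```bash
python3 - <<'E'
from workcell import *
from h import *
s=read_state();c=camera("wrist");cv2.imwrite("pics/w2.png",c["image"][:,:,::-1]);np.savez("w2.npz",**c);np.savez("s2.npz",**s)
print(s["t"]);delta(s,[.53,-.027,.046],.11)
E
```

```text
1.65
pos [ 0.5347 -0.0274  0.2305] yaw 0.1139 tilt 0.07 dist 0.1846 frac xyz [-0.0059 -0.0012  0.246 ] wz 0.005
```

View pics/w2.png

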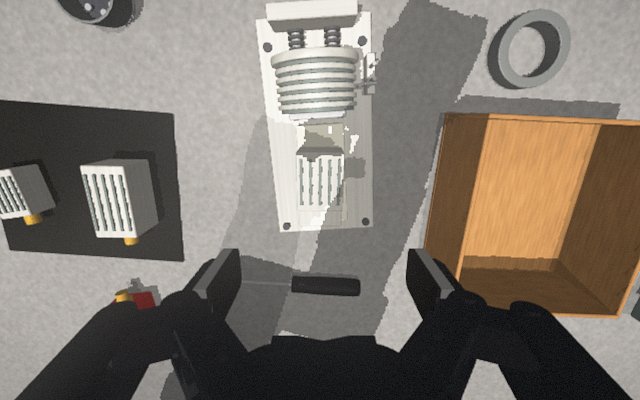

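The wrist view shows the reject at (321,180) centred between the fingers, with the carton to the right and the mat to the left. I'll descend and grip.

Call:
play_rows:
  newtons: 60
  series:
    - {"x": -0.006, "y": 0, "z": 0.05, "wx": 0, "wy": 0, "wz": 0.005, "gripper": -1}
    - {"x": 0, "y": 0, "z": 0.05, "wx": 0, "wy": 0, "wz": 0, "gripper": -1}
    - {"x": 0, "y": 0, "z": 0.05, "wx": 0, "wy": 0, "wz": 0, "gripper": -1}
    - {"x": 0, "y": 0, "z": 0.04, "wx": 0, "wy": 0, "wz": 0, "gripper": -1}
    - {"x": 0, "y": 0, "z": 0.035, "wx": 0, "wy": 0, "wz": 0, "gripper": -1}
    - {"x": 0, "y": 0, "z": 0.021, "wx": 0, "wy": 0, "wz": 0, "gripper": -1}
    - {"x": 0, "y": 0, "z": 0, "wx": 0, "wy": 0, "wz": 0, "gripper": -1}
    - {"x": 0, "y": 0, "z": 0, "wx": 0, "wy": 0, "wz": 0, "gripper": 1}
    - {"x": 0, "y": 0, "z": 0, "wx": 0, "wy": 0, "wz": 0, "gripper": 1}
    - {"x": 0, "y": 0, "z": 0, "wx": 0, "wy": 0, "wz": 0, "gripper": 1}

```text
t: 2.53
ee_pos: [0.5307, -0.0294, 0.0488]
eef_rot: [-0.001, 0.999, 0.053, 0.002]
contact_force: [-0.6, 6.0, 4.9]
grip_width: 0.0516
grip_force: 3.0
```

Call:
play_rows:
  series:
    - {"x": 0, "y": 0, "z": 0, "wx": 0, "wy": 0, "wz": 0, "gripper": 1}
    - {"x": 0, "y": 0, "z": 0, "wx": 0, "wy": 0, "wz": 0, "gripper": 1}
    - {"x": 0, "y": 0, "z": 0, "wx": 0, "wy": 0, "wz": 0, "gripper": 1}
    - {"x": 0, "y": 0, "z": 0, "wx": 0, "wy": 0, "wz": 0, "gripper": 1}

```text
t: 2.87
ee_pos: [0.531, -0.0298, 0.0491]
eef_rot: [0.0, 0.999, 0.053, 0.002]
contact_force: [-1.2, 2.2, 6.0]
grip_width: 0.0489
grip_force: 64.4
```

Call:
play_rows:
  series:
    - {"x": 0, "y": 0, "z": -0.03, "wx": 0, "wy": 0, "wz": 0, "gripper": 1}
    - {"x": 0, "y": 0, "z": -0.04, "wx": 0, "wy": 0, "wz": 0, "gripper": 1}
    - {"x": 0, "y": 0, "z": -0.05, "wx": 0, "wy": 0, "wz": 0, "gripper": 1}
    - {"x": 0, "y": 0, "z": -0.05, "wx": 0, "wy": 0, "wz": 0, "gripper": 1}
    - {"x": 0, "y": 0, "z": 0, "wx": 0, "wy": 0, "wz": 0, "gripper": 1}
    - {"x": 0, "y": 0, "z": 0, "wx": 0, "wy": 0, "wz": 0, "gripper": 1}

```text
t: 3.37
ee_pos: [0.5317, -0.0305, 0.1775]
eef_rot: [0.001, 0.999, 0.053, 0.003]
contact_force: [0.0, -0.0, -4.4]
grip_width: 0.0494
grip_force: 64.5
```

Call:
play_rows:
  series:
    - {"x": -0.005, "y": 0.025, "z": 0, "wx": 0, "wy": 0, "wz": 0, "gripper": 1}
    - {"x": -0.005, "y": 0.04, "z": 0, "wx": 0, "wy": 0, "wz": 0, "gripper": 1}
    - {"x": -0.005, "y": 0.04, "z": 0, "wx": 0, "wy": 0, "wz": 0, "gripper": 1}
    - {"x": -0.005, "y": 0.045, "z": 0, "wx": 0, "wy": 0, "wz": 0, "gripper": 1}
    - {"x": -0.005, "y": 0.045, "z": 0, "wx": 0, "wy": 0, "wz": 0, "gripper": 1}
    - {"x": -0.005, "y": 0.045, "z": 0, "wx": 0, "wy": 0, "wz": 0, "gripper": 1}
    - {"x": -0.005, "y": 0.04, "z": 0, "wx": 0, "wy": 0, "wz": 0, "gripper": 1}
    - {"x": -0.004, "y": 0.038, "z": 0, "wx": 0, "wy": 0, "wz": 0, "gripper": 1}
    - {"x": 0, "y": 0, "z": 0, "wx": 0, "wy": 0, "wz": 0, "gripper": 1}
    - {"x": 0, "y": 0, "z": 0, "wx": 0, "wy": 0, "wz": 0, "gripper": 1}

```text
t: 4.2
ee_pos: [0.5243, -0.2713, 0.172]
eef_rot: [-0.001, 0.999, 0.051, -0.001]
contact_force: [-1.0, 1.2, -4.6]
grip_width: 0.0491
grip_force: 64.5
```

The reject is held (4.5 N) above the carton. I'll lower it inside and let go.

Call:
play_rows:
  series:
    - {"x": 0, "y": 0, "z": 0.05, "wx": 0, "wy": 0, "wz": 0, "gripper": 1}
    - {"x": 0, "y": 0, "z": 0.05, "wx": 0, "wy": 0, "wz": 0, "gripper": 1}
    - {"x": 0, "y": 0, "z": 0.04, "wx": 0, "wy": 0, "wz": 0, "gripper": 1}
    - {"x": 0, "y": 0, "z": 0.03, "wx": 0, "wy": 0, "wz": 0, "gripper": 1}
    - {"x": 0, "y": 0, "z": 0, "wx": 0, "wy": 0, "wz": 0, "gripper": 1}
    - {"x": 0, "y": 0, "z": 0, "wx": 0, "wy": 0, "wz": 0, "gripper": -1}
    - {"x": 0, "y": 0, "z": 0, "wx": 0, "wy": 0, "wz": 0, "gripper": -1}
    - {"x": 0, "y": 0, "z": 0, "wx": 0, "wy": 0, "wz": 0, "gripper": -1}
    - {"x": 0, "y": 0, "z": 0, "wx": 0, "wy": 0, "wz": 0, "gripper": -1}
    - {"x": 0, "y": 0, "z": 0, "wx": 0, "wy": 0, "wz": 0, "gripper": -1}

```text
t: 5.03
ee_pos: [0.527, -0.2709, 0.0489]
eef_rot: [0.001, 0.999, 0.053, 0.002]
contact_force: [0.6, 0.4, -0.9]
grip_width: 0.0853
grip_force: 0.0
```

Call:
play_rows:
  series:
    - {"x": 0, "y": 0, "z": -0.04, "wx": 0, "wy": 0, "wz": 0, "gripper": -1}
    - {"x": 0, "y": 0, "z": -0.05, "wx": 0, "wy": 0, "wz": 0, "gripper": -1}
    - {"x": 0, "y": 0, "z": -0.05, "wx": 0, "wy": 0, "wz": 0, "gripper": -1}
    - {"x": 0, "y": 0, "z": -0.05, "wx": 0, "wy": 0, "wz": 0, "gripper": -1}
    - {"x": 0, "y": 0, "z": -0.04, "wx": 0, "wy": 0, "wz": 0, "gripper": -1}
    - {"x": 0, "y": 0, "z": 0, "wx": 0, "wy": 0, "wz": 0, "gripper": -1}

```text
t: 5.53
ee_pos: [0.5287, -0.2722, 0.2281]
eef_rot: [0.004, 0.999, 0.053, 0.005]
contact_force: [2.1, 0.3, 0.6]
grip_width: 0.0851
grip_force: 0.0
```

```bash
python3 - <<'E'
from workcell import *
from h import *
s=read_state()
print(s["t"]);delta(s,[.472,.219,.23],.10)
c=camera("top");np.savez("top1.npz",**c)
E
```

```text
5.5333
pos [ 0.5287 -0.2722  0.2281] yaw 0.1056 tilt 0.79 dist 0.4944 frac xyz [-0.0061 -0.6592 -0.0086] wz 0.0071
```

Call:
play_rows:
  series:
    - {"x": -0.001, "y": -0.05, "z": 0, "wx": 0, "wy": 0, "wz": 0, "gripper": -1}
    - {"x": -0.001, "y": -0.05, "z": 0, "wx": 0, "wy": 0, "wz": 0, "gripper": -1}
    - {"x": -0.001, "y": -0.05, "z": 0, "wx": 0, "wy": 0, "wz": 0, "gripper": -1}
    - {"x": -0.001, "y": -0.05, "z": 0, "wx": 0, "wy": 0, "wz": 0, "gripper": -1}
    - {"x": -0.001, "y": -0.05, "z": 0, "wx": 0, "wy": 0, "wz": 0, "gripper": -1}
    - {"x": -0.001, "y": -0.05, "z": 0, "wx": 0, "wy": 0, "wz": 0, "gripper": -1}
    - {"x": 0, "y": -0.05, "z": 0, "wx": 0, "wy": 0, "wz": 0, "gripper": -1}

```text
t: 6.17
ee_pos: [0.4923, -0.0078, 0.2185]
eef_rot: [-0.0, 0.999, 0.052, -0.0]
contact_force: [-0.0, -0.2, 0.3]
grip_width: 0.0855
grip_force: 0.0
```

Call:
play_rows:
  series:
    - {"x": 0, "y": -0.05, "z": 0, "wx": 0, "wy": 0, "wz": 0.007, "gripper": -1}
    - {"x": 0, "y": -0.05, "z": 0, "wx": 0, "wy": 0, "wz": 0, "gripper": -1}
    - {"x": 0, "y": -0.05, "z": 0, "wx": 0, "wy": 0, "wz": 0, "gripper": -1}
    - {"x": 0, "y": -0.05, "z": 0, "wx": 0, "wy": 0, "wz": 0, "gripper": -1}
    - {"x": 0, "y": -0.05, "z": 0, "wx": 0, "wy": 0, "wz": 0, "gripper": -1}
    - {"x": 0, "y": -0.05, "z": 0, "wx": 0, "wy": 0, "wz": 0, "gripper": -1}
    - {"x": 0, "y": -0.009, "z": 0, "wx": 0, "wy": 0, "wz": 0, "gripper": -1}
    - {"x": 0, "y": 0, "z": 0, "wx": 0, "wy": 0, "wz": 0, "gripper": -1}
    - {"x": 0, "y": 0, "z": 0, "wx": 0, "wy": 0, "wz": 0, "gripper": -1}
    - {"x": 0, "y": 0, "z": 0, "wx": 0, "wy": 0, "wz": 0, "gripper": -1}

```text
t: 7.0
ee_pos: [0.4751, 0.1719, 0.2201]
eef_rot: [-0.019, 0.996, 0.083, -0.002]
contact_force: [-0.3, -1.0, -0.6]
grip_width: 0.0851
grip_force: 0.0
```

```bash
python3 - <<'E'
from workcell import *
from h import *
s=read_state();c=camera("wrist");np.savez("w3.npz",**c);np.savez("s3.npz",**s)
w=c["image"][:,:,::-1]
t=dict(np.load("top1.npz"))["image"][:,:,::-1]
a=cv2.resize(t[110:250,395:545],(300,280));b=w[60:340,200:500]
im=np.hstack([cv2.resize(a,(300,280)),b]);cv2.imwrite("pics/m3.png",im)
print(s["t"]);delta(s,[.472,.219,.020],.10)
E
```

```text
7.0
pos [0.4751 0.1719 0.2201] yaw 0.1663 tilt 2.17 dist 0.2056 frac xyz [ 0.0066 -0.0524  0.269 ] wz 0.0844
```

View pics/m3.png

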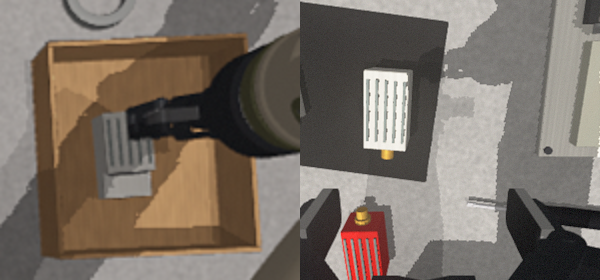

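The reject lies in the carton (left half). On the right, the good pod is at wrist pixel (287,168), off-centre. The arm stopped short with a 2° tilt, so I'll check the joints.

```bash
python3 - <<'E'
from workcell import *
from h import *
s=read_state();print(np.round(s["qpos"],3),np.round(s["qd"],3))
c=dict(np.load("w3.npz"))
im=c["image"];m=((im.min(2)>150)).astype(np.uint8)*255
m[:,:255]=0;m[:,320:]=0;m[:125]=0;m[220:]=0
m=cv2.morphologyEx(m,cv2.MORPH_CLOSE,np.ones((5,5)))
s3=dict(np.load("s3.npz"))
for k in cv2.findContours(m,0,2)[0]:
    if cv2.contourArea(k)>300:
        r=cv2.minAreaRect(k);print(r,cv2.boxPoints(r).round(1).tolist());print(wcast(c,s3,cv2.boxPoints(r),.055).round(4).tolist(),wcast(c,s3,r[0],.055))
print(wcast(c,s3,[(366,60+69)],.055))
E
```

```text
[ 0.165  0.179 -0.157  1.235  0.038  3.141] [-0.002 -0.003  0.005  0.002  0.002  0.001]
((284.8309631347656, 170.05545043945312), (44.96098709106445, 79.30618286132812), 2.385944128036499) [[260.70001220703125, 208.6999969482422], [264.0, 129.5], [308.8999938964844, 131.39999389648438], [305.6000061035156, 210.60000610351562]]
[[0.4306, 0.2432, 0.055], [0.5201, 0.2488, 0.055], [0.5262, 0.2013, 0.055], [0.4377, 0.1916, 0.055]] [[0.4805293  0.22134293 0.055     ]]
[[0.53865499 0.14254609 0.055     ]]
```

Joint 6 is at its limit, so I'll use the equivalent half-turned grasp and turn about z by -180°.

Call:
play_rows:
  series:
    - {"x": 0, "y": 0, "z": 0, "wx": 0, "wy": 0, "wz": -0.155, "gripper": -1}
    - {"x": 0, "y": 0, "z": 0, "wx": 0, "wy": 0, "wz": -0.155, "gripper": -1}
    - {"x": 0, "y": 0, "z": 0, "wx": 0, "wy": 0, "wz": -0.155, "gripper": -1}
    - {"x": 0, "y": 0, "z": 0, "wx": 0, "wy": 0, "wz": -0.155, "gripper": -1}
    - {"x": 0, "y": 0, "z": 0, "wx": 0, "wy": 0, "wz": -0.155, "gripper": -1}
    - {"x": 0, "y": 0, "z": 0, "wx": 0, "wy": 0, "wz": -0.155, "gripper": -1}
    - {"x": 0, "y": 0, "z": 0, "wx": 0, "wy": 0, "wz": -0.155, "gripper": -1}
    - {"x": 0, "y": 0, "z": 0, "wx": 0, "wy": 0, "wz": -0.155, "gripper": -1}
    - {"x": 0, "y": 0, "z": 0, "wx": 0, "wy": 0, "wz": -0.155, "gripper": -1}
    - {"x": 0, "y": 0, "z": 0, "wx": 0, "wy": 0, "wz": -0.155, "gripper": -1}

```text
t: 7.88
ee_pos: [0.4753, 0.1718, 0.2204]
eef_rot: [-0.017, 0.768, 0.64, 0.009]
contact_force: [-0.7, 0.2, 0.9]
grip_width: 0.0851
grip_force: 0.0
```

Call:
play_rows:
  series:
    - {"x": 0, "y": 0, "z": 0, "wx": 0, "wy": 0, "wz": -0.155, "gripper": -1}
    - {"x": 0, "y": 0, "z": 0, "wx": 0, "wy": 0, "wz": -0.155, "gripper": -1}
    - {"x": 0, "y": 0, "z": 0, "wx": 0, "wy": 0, "wz": -0.155, "gripper": -1}
    - {"x": 0, "y": 0, "z": 0, "wx": 0, "wy": 0, "wz": -0.155, "gripper": -1}
    - {"x": 0, "y": 0, "z": 0, "wx": 0, "wy": 0, "wz": -0.155, "gripper": -1}
    - {"x": 0, "y": 0, "z": 0, "wx": 0, "wy": 0, "wz": -0.155, "gripper": -1}
    - {"x": 0, "y": 0, "z": 0, "wx": 0, "wy": 0, "wz": -0.155, "gripper": -1}
    - {"x": 0, "y": 0, "z": 0, "wx": 0, "wy": 0, "wz": -0.155, "gripper": -1}
    - {"x": 0, "y": 0, "z": 0, "wx": 0, "wy": 0, "wz": -0.155, "gripper": -1}
    - {"x": 0, "y": 0, "z": 0, "wx": 0, "wy": 0, "wz": -0.155, "gripper": -1}

```text
t: 8.72
ee_pos: [0.4753, 0.1718, 0.2204]
eef_rot: [-0.008, 0.264, 0.964, 0.017]
contact_force: [0.3, -0.2, -0.2]
grip_width: 0.0858
grip_force: 0.0
```

Call:
play_rows:
  series:
    - {"x": 0, "y": 0, "z": 0, "wx": 0, "wy": 0, "wz": -0.155, "gripper": -1}
    - {"x": 0, "y": 0, "z": 0, "wx": 0, "wy": 0, "wz": -0.155, "gripper": -1}
    - {"x": 0, "y": 0, "z": 0, "wx": 0, "wy": 0, "wz": -0.155, "gripper": -1}
    - {"x": 0, "y": 0, "z": 0, "wx": 0, "wy": 0, "wz": -0.155, "gripper": -1}
    - {"x": 0, "y": 0, "z": 0, "wx": 0, "wy": 0, "wz": -0.155, "gripper": -1}
    - {"x": 0, "y": 0, "z": 0, "wx": 0, "wy": 0, "wz": 0, "gripper": -1}
    - {"x": 0, "y": 0, "z": 0, "wx": 0, "wy": 0, "wz": 0, "gripper": -1}
    - {"x": 0, "y": 0, "z": 0, "wx": 0, "wy": 0, "wz": 0, "gripper": -1}

```text
t: 9.38
ee_pos: [0.4752, 0.1723, 0.2204]
eef_rot: [-0.003, -0.033, 0.999, 0.019]
contact_force: [-0.1, 0.0, 0.6]
grip_width: 0.0851
grip_force: 0.0
```

```bash
cat >> h.py <<'E'
def goto(s,p,yaw):
    "rotation first (rotvec fractions), then shift in the NEW tool axes; yaw = tool x, pointing down"
    q=s["eef_rot"];M=R.from_quat([q[1],q[2],q[3],q[0]])
    G=R.from_matrix(np.array([[np.cos(yaw),np.sin(yaw),0],[np.sin(yaw),-np.cos(yaw),0],[0,0,-1.]]))
    w=(M.inv()*G).as_rotvec();d=G.as_matrix().T@(np.array(p)-s["ee_pos"])
    print("t",s["t"],"pos",np.round(s["ee_pos"],4),"w frac",(np.degrees(w)/45).round(4),"shift frac",(d/.75).round(4),"q",np.round(s["qpos"],2))
E
python3 - <<'E'
from workcell import *
from h import *
s=read_state();goto(s,[.470,.2205,.020],.10+np.pi)
E
```

```text
t 9.3833 pos [0.4752 0.1723 0.2204] w frac [ 0.0486 -0.0046 -0.0439] shift frac [0.0005 0.0647 0.2672] q [ 0.17  0.18 -0.16  1.24  0.04  0.1 ]
```

Call:
play_rows:
  series:
    - {"x": 0, "y": 0, "z": 0, "wx": 0.0486, "wy": -0.0046, "wz": -0.0439, "gripper": -1}
    - {"x": 0.0005, "y": 0.035, "z": 0, "wx": 0, "wy": 0, "wz": 0, "gripper": -1}
    - {"x": 0, "y": 0.03, "z": 0, "wx": 0, "wy": 0, "wz": 0, "gripper": -1}
    - {"x": 0, "y": 0, "z": 0.04, "wx": 0, "wy": 0, "wz": 0, "gripper": -1}
    - {"x": 0, "y": 0, "z": 0.04, "wx": 0, "wy": 0, "wz": 0, "gripper": -1}
    - {"x": 0, "y": 0, "z": 0.04, "wx": 0, "wy": 0, "wz": 0, "gripper": -1}
    - {"x": 0, "y": 0, "z": 0, "wx": 0, "wy": 0, "wz": 0, "gripper": -1}
    - {"x": 0, "y": 0, "z": 0, "wx": 0, "wy": 0, "wz": 0, "gripper": -1}

```text
t: 10.05
ee_pos: [0.4682, 0.2207, 0.1294]
eef_rot: [-0.002, -0.051, 0.999, -0.0]
contact_force: [1.3, -0.7, 0.5]
grip_width: 0.0854
grip_force: 0.0
```

```bash
python3 - <<'E'
from workcell import *
from h import *
s=read_state();goto(s,[.470,.2205,.020],.095+np.pi)
E
```

```text
t 10.05 pos [0.4682 0.2207 0.1294] w frac [-0.0009 -0.0049  0.0095] shift frac [-0.0023 -0.0005  0.1459] q [ 0.29  0.26 -0.28  1.03  0.    0.18]
```

Call:
play_rows:
  newtons: 70
  series:
    - {"x": -0.002, "y": 0, "z": 0.04, "wx": 0, "wy": -0.004, "wz": 0.009, "gripper": -1}
    - {"x": 0, "y": 0, "z": 0.04, "wx": 0, "wy": 0, "wz": 0, "gripper": -1}
    - {"x": 0, "y": 0, "z": 0.035, "wx": 0, "wy": 0, "wz": 0, "gripper": -1}
    - {"x": 0, "y": 0, "z": 0.03, "wx": 0, "wy": 0, "wz": 0, "gripper": -1}
    - {"x": 0, "y": 0, "z": 0, "wx": 0, "wy": 0, "wz": 0, "gripper": -1}
    - {"x": 0, "y": 0, "z": 0, "wx": 0, "wy": 0, "wz": 0, "gripper": -1}
    - {"x": 0, "y": 0, "z": 0, "wx": 0, "wy": 0, "wz": 0, "gripper": 1}
    - {"x": 0, "y": 0, "z": 0, "wx": 0, "wy": 0, "wz": 0, "gripper": 1}
    - {"x": 0, "y": 0, "z": 0, "wx": 0, "wy": 0, "wz": 0, "gripper": 1}
    - {"x": 0, "y": 0, "z": 0, "wx": 0, "wy": 0, "wz": 0, "gripper": 1}

```text
t: 10.88
ee_pos: [0.4733, 0.2218, 0.024]
eef_rot: [0.004, -0.048, 0.999, 0.0]
contact_force: [0.3, -0.4, 8.0]
grip_width: 0.0488
grip_force: 74.4
```

Call:
play_rows:
  series:
    - {"x": 0, "y": 0, "z": 0, "wx": 0, "wy": 0, "wz": 0, "gripper": 1}
    - {"x": 0, "y": 0, "z": 0, "wx": 0, "wy": 0, "wz": 0, "gripper": 1}
    - {"x": 0, "y": 0, "z": 0, "wx": 0, "wy": 0, "wz": 0, "gripper": 1}
    - {"x": 0, "y": 0, "z": 0, "wx": 0, "wy": 0, "wz": 0, "gripper": 1}
    - {"x": 0, "y": 0, "z": -0.005, "wx": 0, "wy": 0, "wz": 0, "gripper": 1}
    - {"x": 0, "y": 0, "z": 0, "wx": 0, "wy": 0, "wz": 0, "gripper": 1}
    - {"x": 0, "y": 0, "z": 0, "wx": 0, "wy": 0, "wz": 0, "gripper": 1}
    - {"x": 0, "y": 0, "z": 0, "wx": 0, "wy": 0, "wz": 0, "gripper": 1}

```text
t: 11.55
ee_pos: [0.4711, 0.2214, 0.0254]
eef_rot: [0.001, -0.048, 0.999, 0.0]
contact_force: [0.0, 0.6, -1.4]
grip_width: 0.0488
grip_force: 73.1
```

```bash
python3 - <<'E'
from workcell import *
from h import *
s=read_state();goto(s,[.470,.2205,.020],.095+np.pi);print(np.round(s["contact_force"],1),s["grip_force"],s["grip_width"])
E
```

```text
t 11.55 pos [0.4711 0.2214 0.0254] w frac [0.0001 0.0036 0.0025] shift frac [ 0.0016 -0.001   0.0072] q [ 0.29  0.37 -0.42  0.78 -0.    0.19]
[ 0.   0.6 -1.4] 73.08549284934998 0.048816718992228045
```

Call:
play_rows:
  series:
    - {"x": 0, "y": 0, "z": -0.03, "wx": 0, "wy": 0, "wz": 0, "gripper": 1}
    - {"x": 0, "y": 0, "z": -0.045, "wx": 0, "wy": 0, "wz": 0, "gripper": 1}
    - {"x": 0, "y": 0, "z": -0.05, "wx": 0, "wy": 0, "wz": 0, "gripper": 1}
    - {"x": 0, "y": 0, "z": -0.05, "wx": 0, "wy": 0, "wz": 0, "gripper": 1}
    - {"x": 0, "y": 0, "z": 0, "wx": 0, "wy": 0, "wz": 0, "gripper": 1}
    - {"x": 0, "y": 0, "z": 0, "wx": 0, "wy": 0, "wz": 0, "gripper": 1}
    - {"x": 0, "y": 0, "z": 0, "wx": 0, "wy": 0, "wz": 0, "gripper": 1}

```text
t: 12.13
ee_pos: [0.4704, 0.2212, 0.1559]
eef_rot: [0.001, -0.048, 0.999, 0.0]
contact_force: [-0.2, 0.1, -2.7]
grip_width: 0.0491
grip_force: 73.6
```

```bash
python3 - <<'E'
from workcell import *
from h import *
s=read_state();goto(s,[.525,-.029,.16],.1725+np.pi)
E
```

```text
t 12.1333 pos [0.4704 0.2212 0.1559] w frac [-0.0002  0.0028 -0.0962] shift frac [-0.0145 -0.3411 -0.0055] q [ 0.29  0.24 -0.24  1.09 -0.    0.19]
```

Call:
play_rows:
  series:
    - {"x": 0, "y": -0.02, "z": 0, "wx": 0, "wy": 0.003, "wz": -0.096, "gripper": 1}
    - {"x": -0.002, "y": -0.04, "z": -0.001, "wx": 0, "wy": 0, "wz": 0, "gripper": 1}
    - {"x": -0.002, "y": -0.05, "z": -0.001, "wx": 0, "wy": 0, "wz": 0, "gripper": 1}
    - {"x": -0.002, "y": -0.05, "z": -0.001, "wx": 0, "wy": 0, "wz": 0, "gripper": 1}
    - {"x": -0.002, "y": -0.05, "z": -0.001, "wx": 0, "wy": 0, "wz": 0, "gripper": 1}
    - {"x": -0.002, "y": -0.05, "z": -0.001, "wx": 0, "wy": 0, "wz": 0, "gripper": 1}
    - {"x": -0.002, "y": -0.05, "z": 0, "wx": 0, "wy": 0, "wz": 0, "gripper": 1}
    - {"x": -0.002, "y": -0.031, "z": 0, "wx": 0, "wy": 0, "wz": 0, "gripper": 1}
    - {"x": 0, "y": 0, "z": 0, "wx": 0, "wy": 0, "wz": 0, "gripper": 1}
    - {"x": 0, "y": 0, "z": 0, "wx": 0, "wy": 0, "wz": 0, "gripper": 1}

```text
t: 12.97
ee_pos: [0.5227, -0.03, 0.158]
eef_rot: [-0.002, -0.084, 0.996, 0.001]
contact_force: [-0.2, -0.0, -2.1]
grip_width: 0.0489
grip_force: 73.6
```

```bash
python3 - <<'E'
from workcell import *
from h import *
s=read_state();goto(s,[.525,-.029,.16],.1725+np.pi)
c=camera("top");np.savez("top2.npz",**c);w=camera("wrist");np.savez("w4.npz",**w);np.savez("s4.npz",**s)
a=cv2.resize(c["image"][80:240,290:390],(375,600),interpolation=cv2.INTER_CUBIC);b=cv2.resize(camera("scene")["image"][170:290,200:350],(420,336),interpolation=cv2.INTER_CUBIC)
o=np.zeros((600,800,3),np.uint8);o[:,:375]=a;o[:336,380:]=b;o[340:,380:]=cv2.resize(w["image"],(420,260))
cv2.imwrite("pics/m4.png",o[:,:,::-1])
E
```

```text
t 12.9667 pos [ 0.5227 -0.03    0.158 ] w frac [ 0.0025 -0.0043 -0.0042] shift frac [-0.0033  0.0008 -0.0027] q [-0.21  0.25 -0.22  1.1   0.   -0.38]
```

View pics/m4.png

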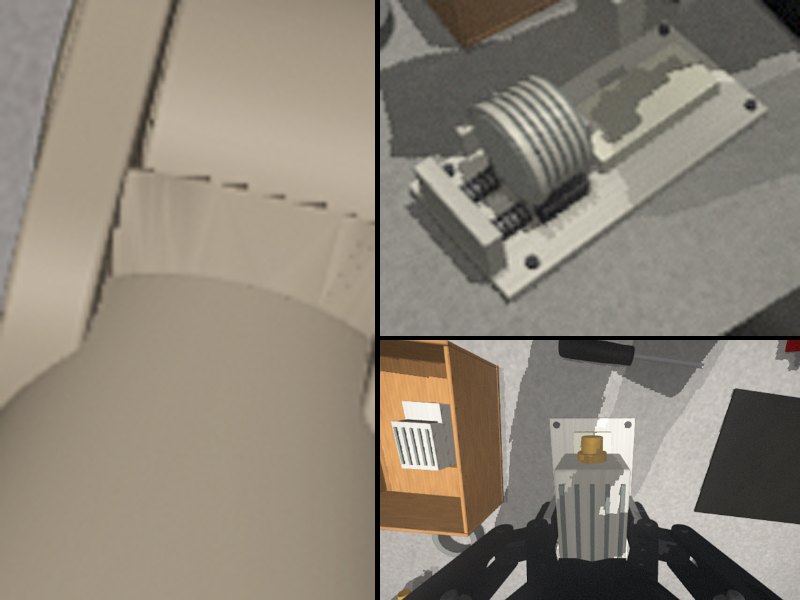

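The wrist view (lower right) shows the pod held upright and centred. Its gland is at wrist px (323,161) and its rear top edge runs from (267,200) to (381,200). The bed is clear, the jig's rear base corners are near (259,121) and (387,121), and the reject lies in the carton. I'll measure these.

```bash
python3 - <<'E'
from h import *
c=dict(np.load("w4.npz"));s=dict(np.load("s4.npz"))
o=c["image"][105:215,240:410]
cv2.imwrite("pics/w4c.png",cv2.resize(o,None,fx=4.7,fy=4.7,interpolation=cv2.INTER_CUBIC)[:,:,::-1])
E
```

```text
(no output)
```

View pics/w4c.png

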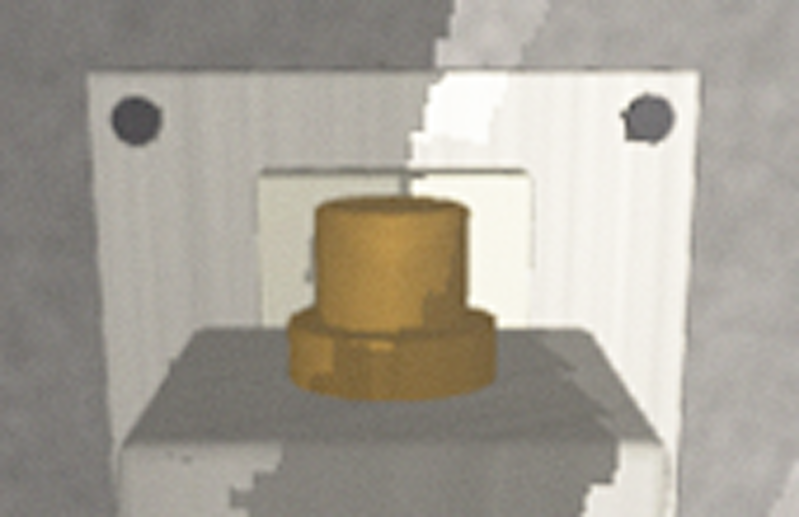

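```bash
python3 - <<'E'
from h import *
c=dict(np.load("w4.npz"));s=dict(np.load("s4.npz"))
f=lambda l,z:wcast(c,s,np.array(l)/4.7+[240,105]-.4,z)
z=s["ee_pos"][2]
q=s["eef_rot"];M=R.from_quat([q[1],q[2],q[3],q[0]]).as_matrix()
j=np.array([.582,-.019]);y=.1725;J=np.array([[np.cos(y),np.sin(y)],[-np.sin(y),np.cos(y)]])
for n,l,zz in(("jig",[(88,72),(698,72)],.012),("bed",[(260,170),(530,170)],.03),("ptop",[(122,443),(662,443)],z+.0295),("pbot",[(205,330),(585,330)],z-.0205)):
    p=f(l,zz);d=p[1]-p[0]
    print(n,"jigframe",((p[:,:2]-j)@J.T).round(4).tolist(),"mid tool",((p.mean(0)-s["ee_pos"])@M).round(4),"W",np.linalg.norm(d).round(4),"yaw",(np.arctan2(d[1],d[0])-np.pi/2).round(4))
print("tool jigframe",((s["ee_pos"][:2]-j)@J.T).round(4))
E
```

```text
jig jigframe [[-0.1284, -0.0644], [-0.128, 0.0628]] mid tool [ 0.0674 -0.0007  0.1462] W 0.1272 yaw 0.1691
bed jigframe [[-0.1098, -0.0274], [-0.1096, 0.0264]] mid tool [ 0.0489 -0.0002  0.1281] W 0.0539 yaw 0.169
ptop jigframe [[-0.1002, -0.025], [-0.1001, 0.0227]] mid tool [ 0.0399 -0.0006 -0.0294] W 0.0477 yaw 0.1689
pbot jigframe [[-0.0999, -0.0244], [-0.0997, 0.0229]] mid tool [ 0.0394 -0.0003  0.0206] W 0.0472 yaw 0.169
tool jigframe [-0.0603 -0.0007]
```

Everything is parallel (yaw 0.169) and centred within 1 mm. I'll lower onto the bed.

Call:
play_rows:
  series:
    - {"x": 0, "y": 0, "z": 0.02, "wx": 0.0025, "wy": -0.0043, "wz": 0, "gripper": 1}
    - {"x": 0, "y": 0, "z": 0.03, "wx": 0, "wy": 0, "wz": 0, "gripper": 1}
    - {"x": 0, "y": 0, "z": 0.03, "wx": 0, "wy": 0, "wz": 0, "gripper": 1}
    - {"x": 0, "y": 0, "z": 0.03, "wx": 0, "wy": 0, "wz": 0, "gripper": 1}
    - {"x": 0, "y": 0, "z": 0.02, "wx": 0, "wy": 0, "wz": 0, "gripper": 1}
    - {"x": 0, "y": 0, "z": 0.005, "wx": 0, "wy": 0, "wz": 0, "gripper": 1}
    - {"x": 0, "y": 0, "z": 0, "wx": 0, "wy": 0, "wz": 0, "gripper": 1}
    - {"x": 0, "y": 0, "z": 0, "wx": 0, "wy": 0, "wz": 0, "gripper": 1}
    - {"x": 0, "y": 0, "z": 0, "wx": 0, "wy": 0, "wz": 0, "gripper": 1}
    - {"x": 0, "y": 0, "z": 0, "wx": 0, "wy": 0, "wz": 0, "gripper": 1}

```text
t: 13.95
ee_pos: [0.5255, -0.029, 0.0606]
eef_rot: [0.003, -0.086, 0.996, -0.001]
contact_force: [-0.5, 0.6, -2.3]
grip_width: 0.0492
grip_force: 73.6
```

```bash
cat >> h.py <<'E'
def jigrep(s):
    j=np.array([.582,-.019]);y=.1715;J=np.array([[np.cos(y),np.sin(y)],[-np.sin(y),np.cos(y)]])
    goto(s,[*(j+J.T@[-.021,0]),.052],.171+np.pi)
    print("tool in jig mm",(J@(s["ee_pos"][:2]-j)*1e3).round(2),"z",round(s["ee_pos"][2],4),"F jig",(J@s["contact_force"][:2]).round(2),"Fz",round(s["contact_force"][2],2))
E
python3 - <<'E'
from workcell import *
from h import *
jigrep(read_state())
E
```

```text
t 13.95 pos [ 0.5255 -0.029   0.0606] w frac [-0.0038  0.0084  0.0023] shift frac [-0.0485  0.0004  0.0114] q [-0.21  0.33 -0.37  0.86 -0.   -0.38]
tool in jig mm [-57.34  -0.25] z 0.0606 F jig [-0.38  0.69] Fz -2.34
```

Call:
play_rows:
  series:
    - {"x": 0, "y": 0, "z": 0.006, "wx": -0.003, "wy": 0.006, "wz": 0.002, "gripper": 1}
    - {"x": 0, "y": 0, "z": 0.004, "wx": 0, "wy": 0, "wz": 0, "gripper": 1}
    - {"x": 0, "y": 0, "z": 0, "wx": 0, "wy": 0, "wz": 0, "gripper": 1}
    - {"x": 0, "y": 0, "z": 0, "wx": 0, "wy": 0, "wz": 0, "gripper": 1}
    - {"x": 0, "y": 0, "z": 0, "wx": 0, "wy": 0, "wz": 0, "gripper": 1}
    - {"x": 0, "y": 0, "z": 0, "wx": 0, "wy": 0, "wz": 0, "gripper": 1}

```text
t: 14.45
ee_pos: [0.5245, -0.0291, 0.0517]
eef_rot: [-0.0, -0.085, 0.996, 0.0]
contact_force: [-0.0, 0.1, -2.6]
grip_width: 0.0489
grip_force: 73.6
```

```bash
python3 - <<'E'
from workcell import *
from h import *
jigrep(read_state())
E
```

```text
t 14.45 pos [ 0.5245 -0.0291  0.0517] w frac [ 0.0004 -0.0005 -0.0004] shift frac [-0.0498  0.0002 -0.0003] q [-0.21  0.34 -0.38  0.85  0.   -0.38]
tool in jig mm [-58.37  -0.17] z 0.0517 F jig [0.02 0.1 ] Fz -2.62
```

Call:
play_rows:
  series:
    - {"x": -0.0067, "y": 0, "z": 0, "wx": 0, "wy": 0, "wz": 0, "gripper": 1}
    - {"x": -0.0067, "y": 0, "z": 0, "wx": 0, "wy": 0, "wz": 0, "gripper": 1}
    - {"x": -0.0067, "y": 0, "z": 0, "wx": 0, "wy": 0, "wz": 0, "gripper": 1}
    - {"x": -0.004, "y": 0, "z": 0, "wx": 0, "wy": 0, "wz": 0, "gripper": 1}
    - {"x": -0.002, "y": 0, "z": 0, "wx": 0, "wy": 0, "wz": 0, "gripper": 1}
    - {"x": 0, "y": 0, "z": 0, "wx": 0, "wy": 0, "wz": 0, "gripper": 1}
    - {"x": 0, "y": 0, "z": 0, "wx": 0, "wy": 0, "wz": 0, "gripper": 1}
    - {"x": 0, "y": 0, "z": 0, "wx": 0, "wy": 0, "wz": 0, "gripper": 1}

```text
t: 15.12
ee_pos: [0.5435, -0.0257, 0.0516]
eef_rot: [-0.001, -0.085, 0.996, 0.0]
contact_force: [0.3, -0.2, -2.4]
grip_width: 0.0488
grip_force: 73.6
```

```bash
python3 - <<'E'
from workcell import *
from h import *
jigrep(read_state())
E
```

```text
t 15.1167 pos [ 0.5435 -0.0257  0.0516] w frac [ 0.0006 -0.0012 -0.0002] shift frac [-0.0242  0.     -0.0005] q [-0.19  0.38 -0.33  0.87  0.   -0.37]
tool in jig mm [-3.911e+01 -2.000e-02] z 0.0516 F jig [ 0.22 -0.24] Fz -2.36
```

Now small steps until contact shows in the force.

Call:
play_rows:
  series:
    - {"x": -0.004, "y": 0, "z": 0, "wx": 0, "wy": 0, "wz": 0, "gripper": 1}
    - {"x": -0.003, "y": 0, "z": 0, "wx": 0, "wy": 0, "wz": 0, "gripper": 1}
    - {"x": 0, "y": 0, "z": 0, "wx": 0, "wy": 0, "wz": 0, "gripper": 1}
    - {"x": 0, "y": 0, "z": 0, "wx": 0, "wy": 0, "wz": 0, "gripper": 1}
    - {"x": 0, "y": 0, "z": 0, "wx": 0, "wy": 0, "wz": 0, "gripper": 1}

```text
t: 15.53
ee_pos: [0.5489, -0.0248, 0.0517]
eef_rot: [-0.0, -0.085, 0.996, 0.0]
contact_force: [-0.5, 0.7, -3.1]
grip_width: 0.0487
grip_force: 73.6
```

Call:
play_rows:
  series:
    - {"x": -0.003, "y": 0, "z": 0, "wx": 0, "wy": 0, "wz": 0, "gripper": 1}
    - {"x": -0.002, "y": 0, "z": 0, "wx": 0, "wy": 0, "wz": 0, "gripper": 1}
    - {"x": 0, "y": 0, "z": 0, "wx": 0, "wy": 0, "wz": 0, "gripper": 1}
    - {"x": 0, "y": 0, "z": 0, "wx": 0, "wy": 0, "wz": 0, "gripper": 1}
    - {"x": 0, "y": 0, "z": 0, "wx": 0, "wy": 0, "wz": 0, "gripper": 1}

```text
t: 15.95
ee_pos: [0.5526, -0.0242, 0.0517]
eef_rot: [-0.0, -0.085, 0.996, 0.0]
contact_force: [-0.7, -0.5, -2.2]
grip_width: 0.0491
grip_force: 73.6
```

```bash
python3 - <<'E'
from workcell import *
from h import *
jigrep(read_state())
E
```

```text
t 15.95 pos [ 0.5526 -0.0242  0.0517] w frac [ 0.0004 -0.0007 -0.0003] shift frac [-0.0118  0.0002 -0.0004] q [-0.19  0.39 -0.31  0.87  0.   -0.36]
tool in jig mm [-29.84  -0.11] z 0.0517 F jig [-0.73 -0.4 ] Fz -2.17
```

Call:
play_rows:
  series:
    - {"x": -0.003, "y": 0, "z": 0, "wx": 0, "wy": 0, "wz": 0, "gripper": 1}
    - {"x": 0, "y": 0, "z": 0, "wx": 0, "wy": 0, "wz": 0, "gripper": 1}
    - {"x": 0, "y": 0, "z": 0, "wx": 0, "wy": 0, "wz": 0, "gripper": 1}
    - {"x": 0, "y": 0, "z": 0, "wx": 0, "wy": 0, "wz": 0, "gripper": 1}

```text
t: 16.28
ee_pos: [0.5541, -0.0238, 0.0515]
eef_rot: [-0.001, -0.085, 0.996, 0.0]
contact_force: [-3.1, -0.0, -1.8]
grip_width: 0.0487
grip_force: 73.7
```

Call:
play_rows:
  series:
    - {"x": -0.003, "y": 0, "z": 0, "wx": 0, "wy": 0, "wz": 0, "gripper": 1}
    - {"x": 0, "y": 0, "z": 0, "wx": 0, "wy": 0, "wz": 0, "gripper": 1}
    - {"x": 0, "y": 0, "z": 0, "wx": 0, "wy": 0, "wz": 0, "gripper": 1}
    - {"x": 0, "y": 0, "z": 0, "wx": 0, "wy": 0, "wz": 0, "gripper": 1}

```text
t: 16.62
ee_pos: [0.5566, -0.0234, 0.0515]
eef_rot: [-0.001, -0.085, 0.996, 0.0]
contact_force: [-4.9, -1.3, -3.0]
grip_width: 0.0492
grip_force: 73.6
```

```bash
python3 - <<'E'
from workcell import *
from h import *
jigrep(read_state())
E
```

```text
t 16.6167 pos [ 0.5566 -0.0234  0.0515] w frac [ 0.0007 -0.0018 -0.0002] shift frac [-0.0063 -0.     -0.0007] q [-0.19  0.4  -0.29  0.88  0.   -0.36]
tool in jig mm [-2.576e+01  2.000e-02] z 0.0515 F jig [-5.06 -0.45] Fz -2.97
```

Contact is made (about 4.5–5 N, roughly 3 mm in). Continuing the push.

Call:
play_rows:
  series:
    - {"x": -0.002, "y": 0, "z": 0, "wx": 0, "wy": 0, "wz": 0, "gripper": 1}
    - {"x": -0.002, "y": 0, "z": 0, "wx": 0, "wy": 0, "wz": 0, "gripper": 1}
    - {"x": -0.002, "y": 0, "z": 0, "wx": 0, "wy": 0, "wz": 0, "gripper": 1}
    - {"x": 0, "y": 0, "z": 0, "wx": 0, "wy": 0, "wz": 0, "gripper": 1}
    - {"x": 0, "y": 0, "z": 0, "wx": 0, "wy": 0, "wz": 0, "gripper": 1}
    - {"x": 0, "y": 0, "z": 0, "wx": 0, "wy": 0, "wz": 0, "gripper": 1}

```text
t: 17.12
ee_pos: [0.5605, -0.0227, 0.0515]
eef_rot: [-0.001, -0.085, 0.996, 0.0]
contact_force: [-6.4, -1.1, -0.9]
grip_width: 0.0492
grip_force: 73.9
```

Call:
play_rows:
  series:
    - {"x": -0.002, "y": 0, "z": 0, "wx": 0, "wy": 0, "wz": 0, "gripper": 1}
    - {"x": -0.002, "y": 0, "z": 0, "wx": 0, "wy": 0, "wz": 0, "gripper": 1}
    - {"x": 0, "y": 0, "z": 0, "wx": 0, "wy": 0, "wz": 0, "gripper": 1}
    - {"x": 0, "y": 0, "z": 0, "wx": 0, "wy": 0, "wz": 0, "gripper": 1}
    - {"x": 0, "y": 0, "z": 0, "wx": 0, "wy": 0, "wz": 0, "gripper": 1}

```text
t: 17.53
ee_pos: [0.5631, -0.0222, 0.0515]
eef_rot: [-0.002, -0.085, 0.996, 0.0]
contact_force: [-7.7, -1.4, -0.4]
grip_width: 0.0489
grip_force: 74.0
```

```bash
python3 - <<'E'
from workcell import *
from h import *
jigrep(read_state())
c=camera("top");w=camera("wrist");sc=camera("scene");jigrep(read_state())
np.savez("w5.npz",**w)
o=np.zeros((600,800,3),np.uint8);o[:250,:400]=cv2.resize(c["image"],(400,250));o[:300,400:]=cv2.resize(sc["image"][150:300,190:390],(400,300),interpolation=cv2.INTER_CUBIC);o[300:,:480]=cv2.resize(w["image"],(480,300))
cv2.imwrite("pics/m5.png",o[:,:,::-1])
E
```

```text
t 17.5333 pos [ 0.5631 -0.0222  0.0515] w frac [ 0.0007 -0.0039 -0.0004] shift frac [ 0.0024 -0.0001 -0.0007] q [-0.18  0.41 -0.28  0.89 -0.   -0.35]
tool in jig mm [-19.2    0.04] z 0.0515 F jig [-7.82 -0.04] Fz -0.39
t 17.6833 pos [ 0.563  -0.0222  0.0515] w frac [ 0.0007 -0.0039 -0.0005] shift frac [ 0.0024 -0.     -0.0007] q [-0.18  0.41 -0.28  0.89 -0.   -0.35]
tool in jig mm [-19.23   0.04] z 0.0515 F jig [-7.45 -0.38] Fz 0.35
```

View pics/m5.png

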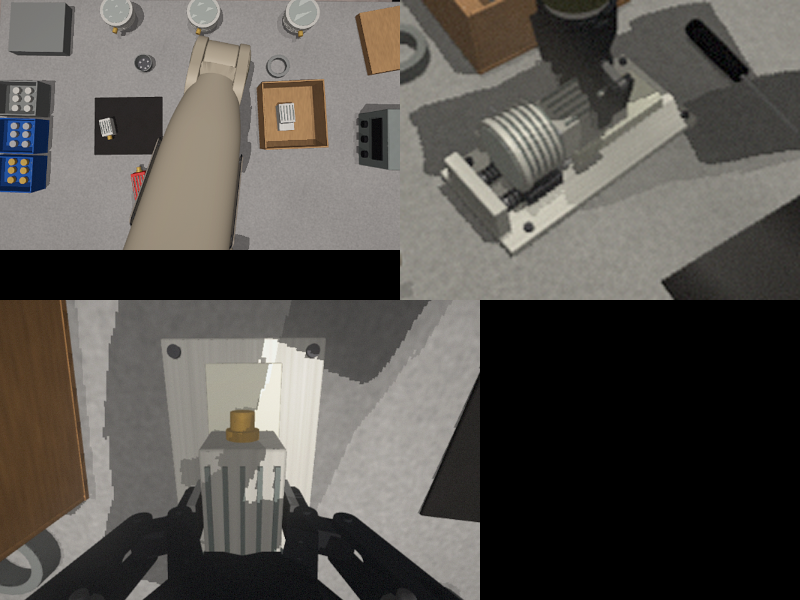

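The wrist view shows the pod parallel and centred on the bed, and the reject is in the carton. At 7.6 N the carriage is about 9.3 mm in, so I'll go the last 2.5 mm and settle.

Call:
play_rows:
  series:
    - {"x": -0.002, "y": 0, "z": 0, "wx": 0, "wy": 0, "wz": 0, "gripper": 1}
    - {"x": -0.002, "y": 0, "z": 0, "wx": 0, "wy": 0, "wz": 0, "gripper": 1}
    - {"x": 0, "y": 0, "z": 0, "wx": 0, "wy": 0, "wz": 0, "gripper": 1}
    - {"x": 0, "y": 0, "z": 0, "wx": 0, "wy": 0, "wz": 0, "gripper": 1}
    - {"x": 0, "y": 0, "z": 0, "wx": 0, "wy": 0, "wz": 0, "gripper": 1}
    - {"x": 0, "y": 0, "z": 0, "wx": 0, "wy": 0, "wz": 0, "gripper": 1}
    - {"x": 0, "y": 0, "z": 0, "wx": 0, "wy": 0, "wz": 0, "gripper": 1}
    - {"x": 0, "y": 0, "z": 0, "wx": 0, "wy": 0, "wz": 0, "gripper": 1}

```text
t: 18.35
ee_pos: [0.5656, -0.0218, 0.0515]
eef_rot: [-0.002, -0.085, 0.996, 0.0]
contact_force: [-9.1, -1.7, 1.6]
grip_width: 0.049
grip_force: 74.2
```

```bash
python3 - <<'E'
from workcell import *
from h import *
for i in range(4): jigrep(read_state());c=camera("wrist")
s=read_state();np.savez("s6.npz",**s)
o=c["image"][160:310,220:420];cv2.imwrite("pics/w6.png",cv2.resize(o,None,fx=4,fy=4,interpolation=cv2.INTER_CUBIC)[:,:,::-1]);np.savez("w6.npz",**c)
E
```

```text
t 18.35 pos [ 0.5656 -0.0218  0.0515] w frac [ 0.0007 -0.0049 -0.0005] shift frac [ 0.0058 -0.0001 -0.0007] q [-0.18  0.42 -0.27  0.89 -0.   -0.35]
tool in jig mm [-16.66   0.07] z 0.0515 F jig [-9.23 -0.16] Fz 1.6
t 18.4 pos [ 0.5656 -0.0218  0.0514] w frac [ 0.0007 -0.0049 -0.0004] shift frac [ 0.0058 -0.0001 -0.0007] q [-0.18  0.42 -0.27  0.89 -0.   -0.35]
tool in jig mm [-16.67   0.07] z 0.0514 F jig [-7.85 -1.16] Fz 1.96
t 18.45 pos [ 0.5656 -0.0218  0.0515] w frac [ 0.0007 -0.0049 -0.0006] shift frac [ 0.0058 -0.0001 -0.0007] q [-0.18  0.42 -0.27  0.89 -0.   -0.35]
tool in jig mm [-16.66   0.06] z 0.0515 F jig [-8.51 -0.61] Fz 1.06
t 18.5 pos [ 0.5656 -0.0218  0.0515] w frac [ 0.0006 -0.0048 -0.0005] shift frac [ 0.0058 -0.0001 -0.0007] q [-0.18  0.42 -0.27  0.89 -0.   -0.35]
tool in jig mm [-16.65   0.05] z 0.0515 F jig [-8.94 -1.16] Fz 0.71
```

View pics/w6.png

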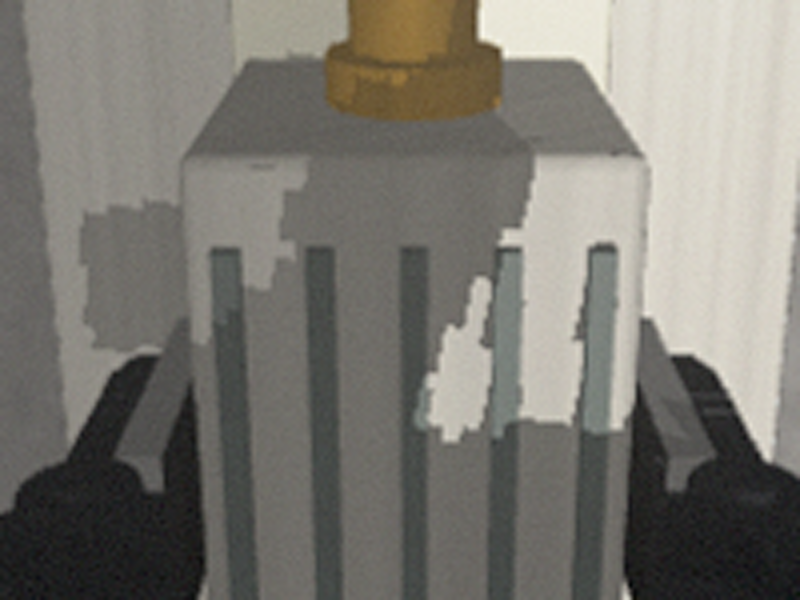

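The last crop shows the pod unrotated in the grip: its rear top edge at wrist row 199 and bottom edge at row 175 match the values before contact. The push is steady at about 8.7 N with 12 mm of travel, so I'm handing in.

```bash
python3 -c "
from workcell import *
print(job_done())"
```

```text
the job is handed in; nothing more can be done
None
```

I've handed the job in: the broken pod is in the reject carton, and the good pod is held square and centred on the lamp's pad with a steady push of about 8.7 N, roughly 12 mm in. I worked out the travel from force and arm position, because I couldn't see the pointer, and no verdict came back.

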